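Load the soak-test box and power its nests

TASK

Put all the loose blue relay boards lying on the bench into the soak-test box and set it running: first turn its selector back to off, then lift the bolt's handle out of its notch, slide the bolt out and swing the lid up until it stands open. Lay the boards flat in the nests, one to a nest between its locating pins, filling the nests from the left without a gap; then shut the lid, slide the bolt fully home again with its handle lying down in the notch, and turn the selector one click from off for each board loaded. Never raise the lid with the selector on, and leave the tape roll, the side cutters and the brush where they are.

Things in the scene. Friction and masses are not known exactly. Their poses are not given: they have to be found in the camera images.
- test_box: Soak-test box, fixed: 260 mm deep (x), 280 wide (y), 57 tall. Origin: centre of its underside; x points from its front (robot side) to its back, y to its left. x -130 to -20 mm is a lower control deck, top z = 34 mm: selector left, lid handle over its middle, bolt right. Behind it (x -20 to 130) a bay with three nests under a lid; walls 4 mm, rim z = 57, bay floor z = 12 mm.
- nest1 (a point): Left nest: centre of its black bed's top (box x 54, y 82, z 28 mm), axes as the box. Bed 88 (x) x 44 mm (y): a board, long side along the box's x (either way round), overhangs it 7 mm at the long sides, 16 mm above the bay floor. Six round-topped steel pins, 6 mm thick, 9 mm above the bed, 3 mm play: at x +-36, y +-35 mm and x +-51, y 0.
- nest2 (a point): Middle nest, 82 mm to the right of nest1, the same. Boards in neighbouring nests stand 24 mm apart; outer boards stand 24 mm from the side walls.
- nest3 (a point): Right nest, 82 mm to the right of nest2, the same.
- lid (a joint): Lid angle in rad: 0 shut, 1.62 fully open (stop, just past upright). Clear panel in a dark steel frame, 148 x 280 x 6 mm, hinged along its far edge with a stiff friction hinge: it stays where it is left and must be pressed the last bit shut (about 3 N at the handle).
- lid_handle (a point): Centre of the lid's handle: a round dark bar 10 mm thick, 60 mm long along the box's y, standing 35 mm out from the lid's front edge in the plane of the lid; 60 mm above the bench (26 above the deck) when shut. It goes round the hinge line at a radius of 185 mm.
- lid_hinge (a point): Middle of the lid's hinge line, which runs along the box's y at the back of the box (box x 130, y 0, z 60 mm).
- bolt (a joint): Barrel bolt position in m: 0 home (rod through the keeper under the lid's front edge: lid locked), 0.032 fully out (stop). It slides along the box's x, out towards the front (-x), with about 1.5 N. Rod 10 mm thick, 50 mm above the bench.
- bolt_handle (a joint): Angle of the bolt's handle in rad: 0 lying level to the box's right, grows as it is lifted, at most 1.3. The bolt slides only with it above about 0.85; lower, its stem stands in one of two notches in the housing's right cheek, at home and at fully out. It falls back by its own weight when let go there.
- bolt_ball (a point): Centre of the black ball, 16 mm thick, on the end of the bolt's 7 mm stem: 36 mm from the rod's axis, to its right; home and down it is at box x -66, y -121, z 50 mm (16 mm above the deck). It goes round the rod's axis (the box's x) as it is lifted.
- selector (a joint): Selector angle in rad, growing clockwise seen from above, a firm detent every 30 degrees: 0 off (pointer 45 degrees left of the box's x, at the dash), 0.524 one dot, 1.047 two, 1.571 three. Let go between clicks it snaps to the nearer; a click takes about 0.13 N m. Setting k powers nests 1 to k from the left. Found at one, two or three.
- selector_grip (a point): Middle of the selector's black bar handle (44 mm long, 13 wide), on its turning axis, 64 mm above the bench, 10 mm below the bar's top, 19 mm above the 42 mm disc that carries it. Its x axis points along the bar to the pointer end (white line).
- board_a_mid (a point): One of two or three like relay boards (None if absent): blue, 58 x 90 x 4 mm with parts on top up to 20 mm high, lying flat on the bench. Point at the centre of the bare board, half-way through its 4 mm; long side along its own y, z up. Grasp it across the 58 mm by the 4 mm thick long edges.
- board_b_mid (a point): One of two or three like relay boards (None if absent): blue, 58 x 90 x 4 mm with parts on top up to 20 mm high, lying flat on the bench. Point at the centre of the bare board, half-way through its 4 mm; long side along its own y, z up. Grasp it across the 58 mm by the 4 mm thick long edges.
- board_c_mid (a point): One of two or three like relay boards (None if absent): blue, 58 x 90 x 4 mm with parts on top up to 20 mm high, lying flat on the bench. Point at the centre of the bare board, half-way through its 4 mm; long side along its own y, z up. Grasp it across the 58 mm by the 4 mm thick long edges.
- tape: Roll of amber tape lying flat, 69 mm across, 18 mm high; origin at the centre of its underside. Leave it alone.
- cutters: Red side cutters lying flat, 46 x 123 x 10 mm, right of the box, left of a tall chassis stack that fills the bench from about x = 0.57 m on for y below -0.33 m (keep the arm clear of it); leave them alone.
- brush: Orange flat brush, 21 x 155 x 9 mm, lying left, behind the vice; leave it alone.

How it is judged:
By the outcome, as a careful person would: the job done as asked, in the order asked, and still so for the second after the job is handed in, with the robot touching nothing.
Of board_a, board_b, board_c only 2 to 3 are there at a start; the rules pass over those that are not, and their reading is None.
At some moment in a run one of board_a, board_b, board_c may be knocked a few centimetres aside while the robot is not near it.
Once in a run the grip may slacken for a moment while it holds something.
It also fails if it takes over 210 s, if anything falls off the work surface, if the arm or the gripper's body presses on something with over 40 N, if the wrist force passes 120 N, or if a joint passes its speed limit or range.

ROBOT

A 6-joint arm with a two-finger parallel gripper is mounted at the origin on a cart in front of the work surface, level with it; the furniture and walls round the work are solid. World frame = base frame: x ahead of the robot, y to its left, z up, the work surface at z = 0. Lengths are in mm, angles in rad, forces in N, time in s.
With the tool pointing down it reaches from about 325 to 775 mm from the base axis. Payload 9.3 kg.
Tool frame: the origin (TCP) lies at the very end of the fingers, on their centre line; the grasp point (between the pads) lies 19 mm behind it; z points along the fingers, y is the direction in which the jaws open and shut (so a half turn about z gives the same grasp; the last joint's range is limited). The gripper opens to 85 mm and grips with 20 to 120 N. Pads are 22 mm wide; open, the fingers measure 114 mm over their backs; the gripper's body (76 mm by 85 mm) begins 54 mm behind the grasp point. The pads swing forward as they close: fully open they stand 13 mm farther back than shut.
Start: joints at [-1.389, 0.259, 0.021, 1.334, 0, 1.418], TCP at [180.712, -519.461, 231.279] pointing down, gripper open.
Joint ranges: [-3.04, 3.04], [-0.91, 1.82], [-1.04, 1.36], [-1.92, 1.95], [-1.52, 1.45], [-3.14, 3.14]. Speed limits (rad/s): [2.22, 2.22, 2.79, 3.14, 3.14, 3.14].

INTERFACE

Orientations are given as a unit quaternion [x, y, z, w].
In Python, from workcell import env gives the robot as it stands. The module is installed in compiled form; this text tells all that it offers. Calls block until the motion is done:
- env.reach(position, orientation): joint-space move of the TCP to a pose.
- env.move_straight(position, attitude=None, v=150, f_stop=None): straight line of the TCP; attitude=None keeps the orientation; v is the mean speed in mm/s. With f_stop (N) it stops when the force on the tool has changed by that much, and returns True; else False.
- env.move_j(angles): joint-space move.
- env.set_gripper(opening, f_grip=None): finger opening in mm; f_grip is the grip in N (None keeps the last); returns when the fingers have stopped.
- env.sleep(seconds).
- env.inverse_kinematics(position, orientation): joint angles nearest the present ones, or None.
- env.read_state(): the state.
- env.read_camera(name): name is "scene" or "top" or "wrist"; returns (picture, depth): 480x640x3 uint8, red, green, blue; 480x640 float32, mm along the optical axis (not along the pixel's ray), 0 where there is no reading.
- env.calibration(name): a dict with "fx", "fy", "cx", "cy" (pixels), "extrinsics" (4x4, takes a point from world to camera coordinates). Camera axes: x right, y up, looking along -z (the intrinsics and any distortion apply to the point x, -y, -z); pixel columns grow to the right and rows downward; lengths in mm; the calibration is good to about 2 mm. A picture is of the moment at which its call begins: read the wrist's pose just before it. calibration takes no time and is no camera call; for the wrist camera it gives the pose at the moment of the call.
A pose or a line that the arm cannot do raises env.MotionError and nothing moves.
- env.job_done(): hands the job in, once; it reports no verdict.
The state is a dict: "time_s": time; "joint_positions": joint angles; "qvel": joint speeds; "joint_torque": joint torques, N m; "tcp_pos": TCP position; "tool_rot": TCP orientation; "wrist_force": force on the tool from outside, world axes, zero at the start; "wrist_torque": the same for the moment, N m; "grip_width": finger opening in mm.
Only numpy, scipy, OpenCV 4.12 (cv2) and the standard library are available. Lean on these libraries where they do the work, as an engineer would, in place of code of your own. Each camera call takes 0.05 s, during which the arm holds its last target.

## Working session

There is one attempt and no reset: what is moved stays moved. The work goes in short steps, each a Python script; the robot and the scene stay as the last script left them, time stands still between calls to the robot, and variables do not carry over. Pictures are saved under pics/ and viewed, and the job is handed in when it is done.

```bash
mkdir -p pics; ls
python3 - <<'E'
from workcell import env
import cv2,json,numpy as np
print(env.read_state())
for n in ["scene","top","wrist"]:
    c=env.calibration(n); print(n,{k:(np.array(v).round(3).tolist()) for k,v in c.items()})
    p,d=env.read_camera(n)
    cv2.imwrite(f"pics/{n}0.png",p[:,:,::-1]); np.save(f"pics/{n}0.npy",d)
E
```

```text
pics
{'time_s': 0.0, 'joint_positions': array([-1.38859877e+00,  2.59206244e-01,  2.07234396e-02,  1.33372297e+00,
       -1.40855240e-05,  1.41820098e+00]), 'qvel': array([-0.00186377, -0.00100385,  0.00064249,  0.00188328, -0.00017322,
        0.00010569]), 'joint_torque': array([ 3.19833343e-04, -5.55644310e+01,  3.44523168e+01,  1.39990076e-02,
       -2.67918858e-04,  7.36961084e-06]), 'tcp_pos': array([ 180.65336925, -519.16058202,  230.64346789]), 'tool_rot': array([ 9.86021655e-01,  1.66615725e-01, -1.74722734e-05, -7.04540577e-04]), 'wrist_force': array([-0.120778  ,  0.27551288,  0.17761574]), 'wrist_torque': array([-0.06355974,  0.00069789,  0.04779779]), 'grip_width': 85.48611167757586}
scene {'fx': 465.718, 'fy': 465.718, 'cx': 319.493, 'cy': 241.245, 'extrinsics': [[-0.896, -0.444, 0.017, 493.266], [0.191, -0.35, 0.917, -168.153], [-0.402, 0.825, 0.398, -1100.294], [0.0, 0.0, 0.0, 1.0]]}
top {'fx': 595.849, 'fy': 595.849, 'cx': 325.775, 'cy': 239.507, 'extrinsics': [[0.006, -1.0, -0.011, 20.714], [0.996, 0.005, 0.087, -555.067], [-0.087, -0.012, 0.996, -1485.814], [0.0, 0.0, 0.0, 1.0]]}
wrist {'fx': 387.253, 'fy': 387.253, 'cx': 317.528, 'cy': 235.344, 'extrinsics': [[0.329, -0.944, -0.001, -550.276], [0.908, 0.317, -0.274, 35.528], [0.259, 0.09, 0.962, -378.363], [0.0, 0.0, 0.0, 1.0]]}
```

View pics/top0.png

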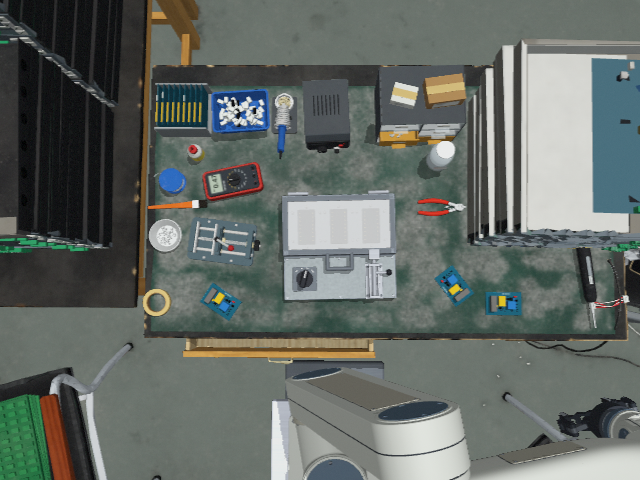

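View pics/scene0.png

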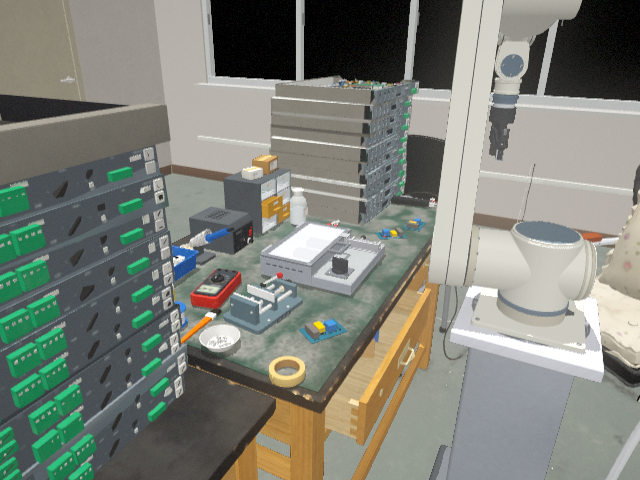

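View pics/wrist0.png

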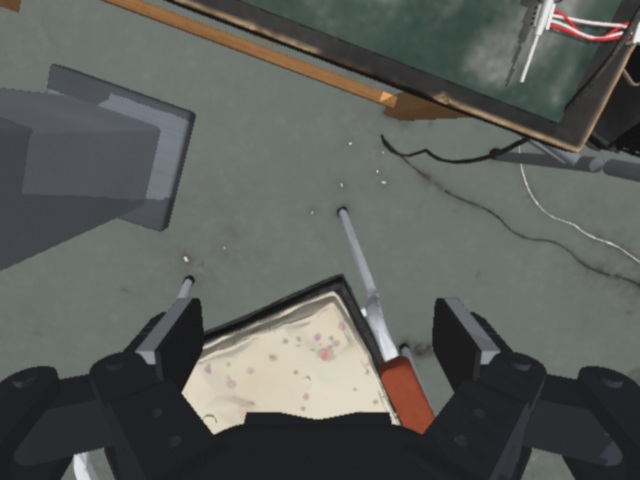

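```bash
cat > h.py <<'E'
import numpy as np, cv2
from workcell import env
from scipy.spatial.transform import Rotation as R
def w2c(c,P):
    P=np.atleast_2d(P); E=np.array(c["extrinsics"]); q=P@E[:3,:3].T+E[:3,3]
    return np.c_[c["fx"]*q[:,0]/-q[:,2]+c["cx"], c["fy"]*-q[:,1]/-q[:,2]+c["cy"]]
def ray(c,u,v):
    E=np.array(c["extrinsics"]); d=np.stack([(np.asarray(u,float)-c["cx"])/c["fx"],-(np.asarray(v,float)-c["cy"])/c["fy"],-np.ones(np.shape(u))],-1)
    return -E[:3,:3].T@E[:3,3], d@E[:3,:3]
def px_z(c,u,v,z):   # pixel -> world on plane z
    o,d=ray(c,u,v); return o+d*((z-o[2])/d[...,2])[...,None]
def px_d(c,u,v,dep):
    o,d=ray(c,u,v); return o+d*np.asarray(dep)[...,None]
def down(yaw): # tool z down; tool y (jaw) along world angle yaw+90 ; x at yaw
    return (R.from_euler('z',yaw)*R.from_euler('x',np.pi)).as_quat()
def cloud(c,d):
    v,u=np.mgrid[:480,:640]; return px_d(c,u,v,d)
def snap(n,name=None):
    c=env.calibration(n); p,d=env.read_camera(n)
    if name: cv2.imwrite(f"pics/{name}.png",p[:,:,::-1]); np.savez(f"pics/{name}.npz",p=p,d=d,**{k:np.array(c[k]) for k in c})
    return c,p,d
E
python3 - <<'E'
from h import *
c=env.calibration("top"); p=cv2.imread("pics/top0.png"); d=np.load("pics/top0.npy")
W=cloud(c,d)
hsv=cv2.cvtColor(p,cv2.COLOR_BGR2HSV)
m=((hsv[...,0]>90)&(hsv[...,0]<115)&(hsv[...,1]>140)&(W[...,2]<40)&(d>0)).astype(np.uint8)
n,l,s,ce=cv2.connectedComponentsWithStats(m)
for i in range(1,n):
    if s[i,4]>40: print(s[i],W[l==i].mean(0).round(1), W[l==i][:,2].min().round(1))
for u,v in [(285,195),(395,195),(284,300),(395,298),(305,278),(340,262),(387,272),(340,215),(300,330)]: print(u,v,W[v,u].round(1))
cv2.imwrite("pics/crop1.png",cv2.resize(p[180:310,270:410],None,fx=5,fy=4.6,interpolation=cv2.INTER_CUBIC))
E
```

```text
[205  92   3  35  70] [894.  335.1  28.2] 12.0
[213  92  54  39 780] [894.1 250.   13.8] -8.0
[219 130  46   4  55] [835.9 245.6  18.4] -0.2
[164 168  16  16  81] [717.6 415.5  37.3] 30.9
[159 173  27  21 131] [695.7 416.4  21. ] -4.7
[435 266  39  40 541] [ 446.9 -299.7    6.9] -5.8
[200 283  42  37 531] [392.  286.5   6.3] -4.8
[485 292  37  23 529] [ 394.8 -430.8    7.1] -4.4
285 195 [671.5 129.9   5.7]
395 195 [ 672.5 -153.9    6.3]
284 300 [401.4 129.8  -0.7]
395 298 [ 408.2 -153.     3.9]
305 278 [456.2  73.2  74.2]
340 262 [497.6 -12.5  34.3]
387 272 [ 472.4 -128.    58.4]
340 215 [612.5 -11.7  64.2]
300 330 [326.2  87.8   6.2]
```

View pics/crop1.png

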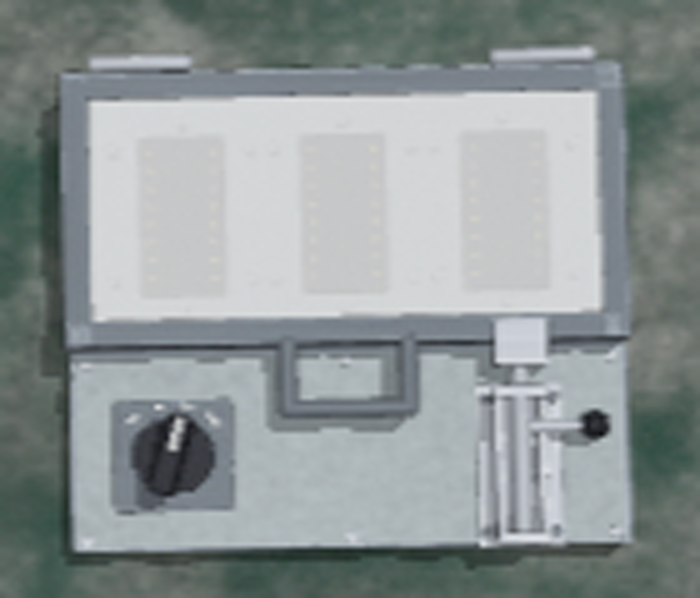

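Run:
```python
from h import *
s=env.read_state(); c=env.calibration("wrist"); E=np.array(c["extrinsics"])
Rt=R.from_quat(s["tool_rot"]).as_matrix(); o=-E[:3,:3].T@E[:3,3]
print("cam in tool",Rt.T@(o-s["tcp_pos"])); print("cam axes in tool (cols)\n",(Rt.T@E[:3,:3].T).round(3)); print(Rt.round(3))
for yaw in np.radians([0,90,180,-90,45,135]):
  for P in [(520,-12,300),(420,70,200),(400,290,100),(395,-430,100),(590,70,60),(590,-94,60)]:
    q=env.inverse_kinematics(P,down(yaw)); print(round(np.degrees(yaw)),P,None if q is None else np.round(q,2))
```

```text
cam in tool [  69.82176627    0.53116794 -142.55762395]
cam axes in tool (cols)
 [[ 0.001  0.962  0.274]
 [ 1.    -0.    -0.001]
 [-0.001  0.274 -0.962]]
[[ 0.944  0.329 -0.   ]
 [ 0.329 -0.944  0.001]
 [ 0.    -0.001 -1.   ]]
0 (520, -12, 300) [-0.18  0.2   0.11  1.49  0.    2.96]
0 (420, 70, 200) [-0.03  0.06 -0.31  1.21  0.    3.11]
0 (400, 290, 100) [ 0.46  0.24 -0.35  0.98  0.   -2.68]
0 (395, -430, 100) [-0.97  0.38 -0.14  1.05  0.    2.17]
0 (590, 70, 60) [-0.02  0.43 -0.17  0.97  0.    3.12]
0 (590, -94, 60) [-0.3   0.44 -0.17  0.97  0.    2.84]
90 (520, -12, 300) [-0.18  0.2   0.11  1.49  0.    1.39]
90 (420, 70, 200) [-0.03  0.06 -0.31  1.21  0.    1.54]
90 (400, 290, 100) [ 0.46  0.24 -0.35  0.98  0.    2.03]
90 (395, -430, 100) [-0.97  0.38 -0.14  1.05  0.    0.6 ]
90 (590, 70, 60) [-0.02  0.43 -0.17  0.97  0.    1.55]
90 (590, -94, 60) [-0.3   0.44 -0.17  0.97  0.    1.27]
180 (520, -12, 300) [-0.18  0.2   0.11  1.49  0.   -0.18]
180 (420, 70, 200) [-0.03  0.06 -0.31  1.21  0.   -0.03]
180 (400, 290, 100) [ 0.46  0.24 -0.35  0.98  0.    0.46]
180 (395, -430, 100) [-0.97 
[... 472 characters left out ...]
.97  0.   -1.87]
45 (520, -12, 300) [-0.18  0.2   0.11  1.49  0.    2.17]
45 (420, 70, 200) [-0.03  0.06 -0.31  1.21  0.    2.32]
45 (400, 290, 100) [ 0.46  0.24 -0.35  0.98  0.    2.81]
45 (395, -430, 100) [-0.97  0.38 -0.14  1.05  0.    1.38]
45 (590, 70, 60) [-0.02  0.43 -0.17  0.97  0.    2.33]
45 (590, -94, 60) [-0.3   0.44 -0.17  0.97  0.    2.06]
135 (520, -12, 300) [-0.18  0.2   0.11  1.49  0.    0.6 ]
135 (420, 70, 200) [-0.03  0.06 -0.31  1.21  0.    0.75]
135 (400, 290, 100) [ 0.46  0.24 -0.35  0.98  0.    1.24]
135 (395, -430, 100) [-0.97  0.38 -0.14  1.05  0.   -0.19]
135 (590, 70, 60) [-0.02  0.43 -0.17  0.97  0.    0.76]
135 (590, -94, 60) [-0.3   0.44 -0.17  0.97  0.    0.49]
```

Run:
```python
from h import *
env.reach((500,-12,300),down(np.pi))
env.sleep(0.2)
snap("wrist","w1"); print(env.read_state()["time_s"],env.read_state()["tcp_pos"])
```

```text
2.5583 [500.04317764 -12.48131696 299.91873401]
```

View pics/w1.png

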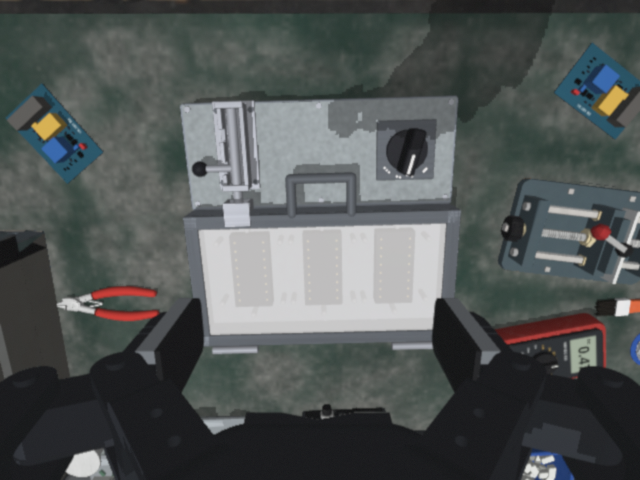

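Run:
```python
import cv2
p=cv2.imread("pics/w1.png")
a=[(182,103),(457,97),(186,212),(460,210),(407,152),(205,345),(447,338),(200,170)]
import numpy as np
t=[cv2.resize(p[v-18:v+18,u-18:u+18],None,fx=5.5,fy=5.5,interpolation=cv2.INTER_NEAREST) for u,v in a]
cv2.imwrite("pics/t1.png",np.vstack([np.hstack(t[:4]),np.hstack(t[4:])]))
```

```text
(no output)
```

View pics/t1.png

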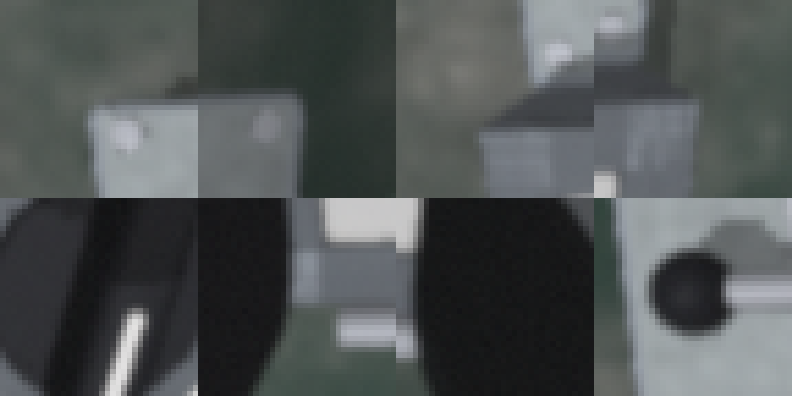

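Run:
```python
from h import *
z=np.load("pics/w1.npz"); c={k:(z[k] if k=="extrinsics" else float(z[k])) for k in ["fx","fy","cx","cy","extrinsics"]}
for n,u,v,h,b in [("FR",180,104.1,34,(-130,-140)),("FL",457.9,96.3,34,(-130,140)),("LFR",183.3,218,63,(-18,-140)),("LFL",460.9,210.2,63,(-18,140)),("LBR",204.3,345.9,63,(130,-140)),("ball",200,169.1,50,(-66,-121))]:
    print(n,px_z(c,np.array(u),np.array(v),h).round(1),b)
from scipy.optimize import least_squares
obs=[(180,104.1,-130,-140,34),(457.9,96.3,-130,140,34),(183.3,218,-18,-140,63),(460.9,210.2,-18,140,63),(204.3,345.9,130,-140,63),(200,169.1,-66,-121,50)]
o=np.array(obs)
def pts(t):
    x,y,a=t; B=o[:,2:4]@np.array([[np.cos(a),-np.sin(a)],[np.sin(a),np.cos(a)]]).T
    return np.c_[B+[x,y],o[:,4]]
r=least_squares(lambda t:(w2c(c,pts(t))-o[:,:2]).ravel(),[537,-12,0],x_scale=[1,1,.01])
print(r.x,r.fun.reshape(-1,2).round(1))
# selector pointer
s=px_z(c,np.array([407.0-18+137/5.5, 407.0-18+115/5.5]),np.array([152-18+(310-198)/5.5,152-18+(396-198)/5.5]),74); print(s, np.degrees(np.arctan2(*(s[1]-s[0])[[1,0]])))
# top fit too
t=env.calibration("top")
for n,u,v,h,b in [("FR",395.8,298.2,34,0),("FL",284.4,299.6,34,0),("LFL",270+63/5,180+340/4.6,63,0),("LFR",270+630/5,180+334/4.6,63,0)]: print(n,px_z(t,np.array(u),np.array(v),h).round(1))
```

```text
FR [ 410.9 -150.6   34. ] (-130, -140)
FL [403.8 126.6  34. ] (-130, 140)
LFR [ 521.  -148.2   63. ] (-18, -140)
LFL [513.2 130.3  63. ] (-18, 140)
LBR [ 666.8 -138.9   63. ] (130, -140)
ball [ 473.7 -131.2   50. ] (-66, -121)
[ 5.35898451e+02 -7.55872914e+00  3.14074269e-02] [[-1.  -0.6]
 [ 2.  -2.3]
 [ 0.3  1.2]
 [ 1.5  0.3]
 [-3.8  2.7]
 [ 0.7  0.1]]
[[457.51280031  76.89008408  74.        ]
 [471.99563351  74.09597948  74.        ]] -10.919646143267194
FR [ 408.1 -151.9   34. ]
FL [402.9 126.   34. ]
LFL [515.4 129.5  63. ]
LFR [ 520.  -149.8   63. ]
```

Run:
```python
from h import *
env.reach((459,75,180),down(np.radians(166.5)))
env.set_gripper(45)
env.sleep(0.2)
snap("wrist","w2"); print(env.read_state()["time_s"],env.read_state()["tcp_pos"],env.read_state()["wrist_force"],env.read_state()["grip_width"])
```

```text
3.95 [458.98678667  75.00416739 180.00085736] [-0.33052908  0.31514121  0.54399576] 44.767178878304534
```

View pics/w2.png

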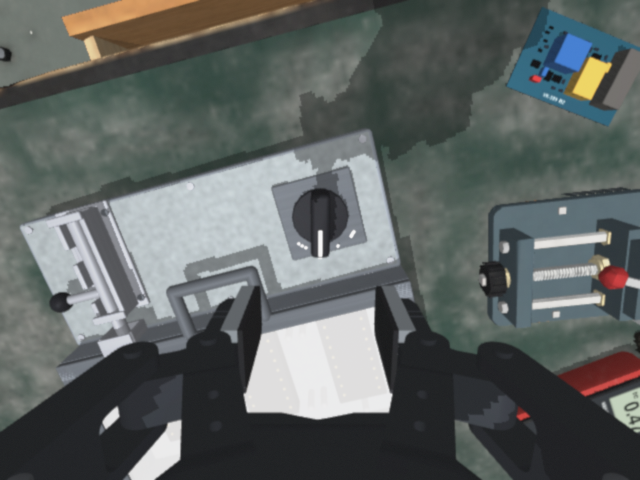

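Run:
```python
from h import *
c=env.calibration("wrist")
P=px_z(c,np.array([320.,320.5]),np.array([191.,256.]),74); print(P,P.mean(0),np.linalg.norm(P[1]-P[0]))
P=px_z(c,np.array([292.,348,320,320]),np.array([214.,214,187,243]),45); print(P,P.mean(0))
p=cv2.imread("pics/w2.png"); cv2.imwrite("pics/t2.png",cv2.resize(p[160:280,260:380],None,fx=5,fy=5,interpolation=cv2.INTER_CUBIC))
```

```text
[[432.17788664  82.67588964  74.        ]
 [475.43512882  72.74919313  74.        ]] [453.80650773  77.71254138  74.        ] 44.38162124616733
[[448.6623967   57.81199951  45.        ]
 [458.22769549  97.78192005  45.        ]
 [434.08411983  82.39635776  45.        ]
 [475.10562039  72.6523312   45.        ]] [454.0199581   77.66065213  45.        ]
```

View pics/t2.png

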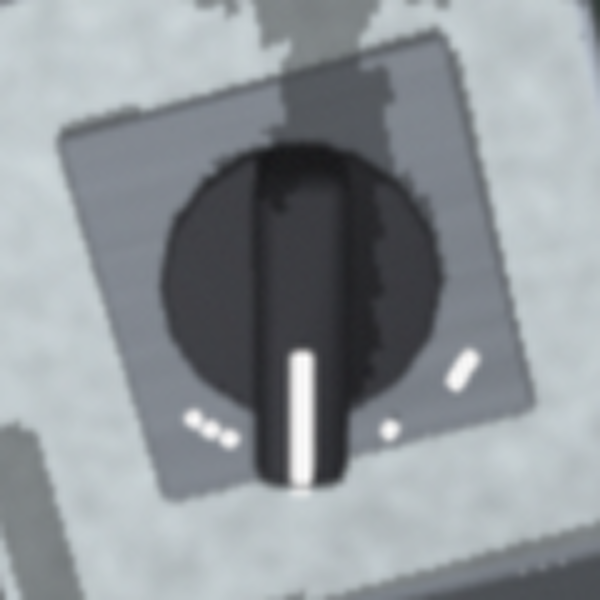

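Run:
```python
from h import *
env.move_straight((453.9,77.7,120),v=200)
print(env.move_straight((453.9,77.7,51),v=100,f_stop=12))
env.set_gripper(8,f_grip=60); s=env.read_state(); print(s["grip_width"],s["wrist_force"],s["tcp_pos"])
q=np.array(s["joint_positions"]); print(q)
for a in (30,62): 
    qq=q.copy(); qq[5]-=np.radians(a); env.move_j(qq); s=env.read_state(); print(s["wrist_force"],s["wrist_torque"],s["tcp_pos"],s["time_s"])
env.sleep(.2)
env.set_gripper(40)
env.move_straight((453.9,77.7,180),v=200)
qq=np.array(env.read_state()["joint_positions"]); env.sleep(.1)
snap("wrist","w3")
```

```text
False
11.9445641296872 [-1.44792282  0.16973552  6.53065772] [454.26706534  77.74102571  51.67042421]
[-1.29433207e-02  2.39962200e-01 -5.01213467e-01  8.28406162e-01
  4.77569477e-05  2.22616445e-01]
[-0.7208782  -4.82753649 -0.97214039] [-0.94651467 -0.02006285  0.00909308] [454.22998074  77.29912256  51.70770431] 6.2
[-1.08876823 -7.66251213  1.21634919] [-1.57473716  0.15276291 -0.06697337] [454.5731445   76.86590948  51.72913943] 6.7917
```

View pics/w3.png

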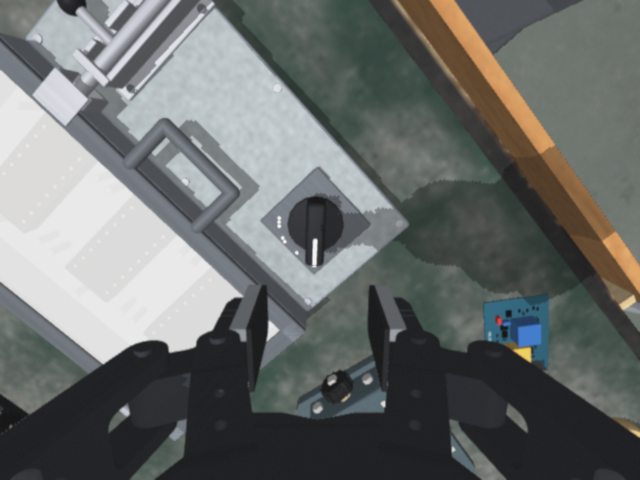

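```bash
cat >> h.py <<'E'
BX=np.array([536.,-9.]); BY=0.026
def b2w(x,y,z=0):
    c,s=np.cos(BY),np.sin(BY); return np.array([BX[0]+c*x-s*y,BX[1]+s*x+c*y,z])
def st():
    s=env.read_state(); print("t%.1f"%s["time_s"],s["tcp_pos"].round(1),"F",s["wrist_force"].round(1),"T",s["wrist_torque"].round(2),"w%.1f"%s["grip_width"]); return s
E
python3 - <<'E'
from h import *
q=down(np.pi/2+BY)
def ball(th,out=0): return b2w(-66-out,-85-36*np.cos(th),50+36*np.sin(th))
P=ball(0); print(P)
env.reach(P+[0,0,80],q); env.set_gripper(36); st()
print(env.move_straight(P+[0,0,-8],v=120,f_stop=12)); st()
env.set_gripper(10,f_grip=30); st()
snap("wrist","w4")
for th in np.linspace(0,1.08,7)[1:]:
    env.move_straight(ball(th)+[0,0,-8],v=60); st()
snap("wrist","w5")
E
```

```text
[ 473.16795231 -131.67491097   50.        ]
t10.2 [ 473.2 -131.4  130.1] F [-0.4 -0.5 -0.5] T [-0.03 -0.02  0.  ] w36.2
False
t11.1 [ 473.5 -131.8   42.5] F [ 0.1 -0.2  1.1] T [-0.03 -0.   -0.02] w36.1
t11.5 [ 472.9 -131.9   42.6] F [-4.2 -1.3  5.6] T [-0.22  0.96  0.01] w13.5
t11.8 [ 472.8 -131.    48.5] F [-3.  -1.7 -1.7] T [-0.35  0.63 -0.05] w13.1
t12.0 [ 472.9 -129.6   55.1] F [-4.6 -2.4 -1. ] T [-0.76  0.81  0.08] w13.5
t12.3 [ 472.9 -126.4   60.7] F [-3.8 -0.9 -2.4] T [-0.43  0.84 -0.1 ] w13.0
t12.5 [ 472.7 -122.3   65.7] F [-4.9  0.1 -3.7] T [-0.07  0.95  0.02] w13.2
t12.8 [ 472.7 -118.3   70.6] F [-5.6 -4.1  0.3] T [-0.71  1.27  0.14] w13.2
t13.1 [ 472.4 -112.    73.6] F [-4.7  2.4 -5.2] T [0.34 0.83 0.01] w13.1
```

View pics/w5.png

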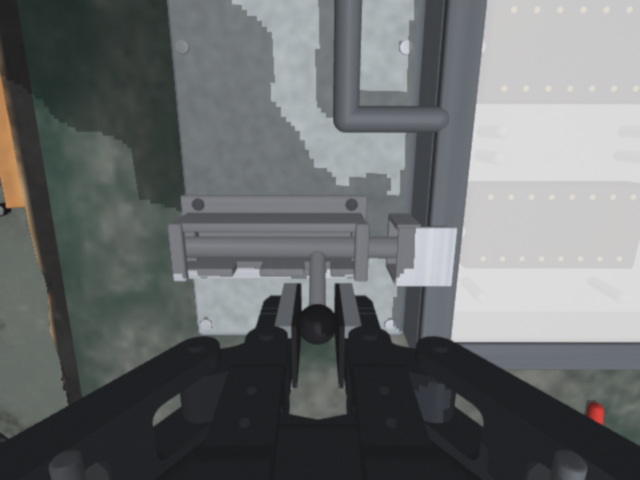

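Run:
```python
from h import *
def ball(th,out=0): return b2w(-66.6-out,-85-36*np.cos(th),50+36*np.sin(th))
for o in (8,16,24,32): print(env.move_straight(ball(1.08,o)+[0,0,-8],v=60,f_stop=20)); st()
snap("wrist","w6")
for th in np.linspace(1.08,0.05,7)[1:]:
    env.move_straight(ball(th,32)+[0,0,-8],v=60); st()
snap("wrist","w7")
```

```text
False
t13.4 [ 463.9 -112.5   73.6] F [-1.6  4.7 -9.1] T [1.   0.22 0.09] w13.4
False
t13.7 [ 455.9 -112.7   73.5] F [-1.1  6.1 -9.3] T [1.1  0.19 0.08] w13.5
False
t14.0 [ 448.  -112.9   73.6] F [-1.4  4.4 -8.9] T [1.23 0.15 0.05] w12.8
False
t14.2 [ 440.2 -113.1   73.6] F [ 0.3  6.1 -9.5] T [1.2  0.15 0.05] w13.0
t14.6 [ 440.2 -117.3   69.8] F [-0.4 11.2 -8.3] T [ 2.57 -0.09  0.1 ] w13.3
t14.8 [ 440.8 -122.8   66.3] F [-2.3  7.2 -2.9] T [1.65 0.3  0.16] w12.9
t15.1 [ 441.8 -128.4   62.1] F [ 0.4 -3.7  3.4] T [-0.59 -0.09  0.12] w13.5
t15.3 [ 441.7 -131.2   56.5] F [ 0.9 -5.6  5.1] T [-0.98 -0.16  0.13] w12.8
t15.6 [ 441.4 -132.9   50.3] F [ 0.4 -5.7  2.9] T [-1.09 -0.07  0.01] w13.3
t15.8 [ 441.7 -133.6   44.7] F [-0.1 -3.7  7.4] T [-0.75 -0.05  0.03] w13.1
```

View pics/w7.png

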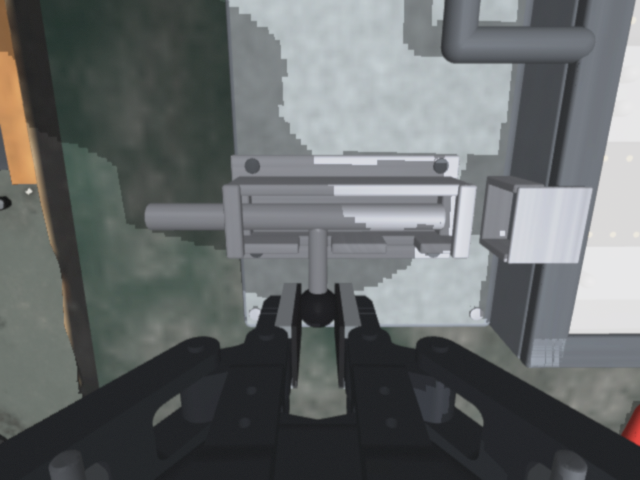

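Run:
```python
from h import *
z=np.load("pics/w1.npz"); c={k:(z[k] if k=="extrinsics" else float(z[k])) for k in ["fx","fy","cx","cy","extrinsics"]}
print(px_z(c,np.array(322.),np.array(178.5),60.),b2w(-55,0,60))
env.set_gripper(30); p=st()["tcp_pos"]; env.move_straight((p[0],p[1],120),v=150)
q=down(np.pi/2+BY); P=b2w(-55,0,60)
env.reach(P+[0,0,60],q); env.set_gripper(24); env.sleep(.1); snap("wrist","w8"); st()
```

```text
[481.82296424  -8.7074473   60.        ] [481.01858895 -10.42983889  60.        ]
t16.2 [ 440.3 -132.2   43.5] F [ 0.1  0.2 -0.1] T [0.05 0.   0.04] w30.2
t17.8 [481.  -11.1 120. ] F [ 1.4  0.1 -0.3] T [ 0.03 -0.02  0.02] w23.8
```

View pics/w8.png

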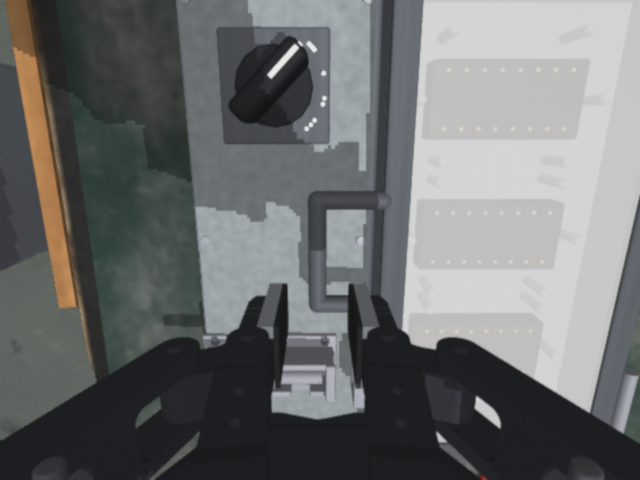

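Run:
```python
from h import *
def H(th,dz=-10): return b2w(130-185*np.cos(th),0.5,60+185*np.sin(th))+[0,0,dz]
print(env.move_straight(H(0),v=100,f_stop=12)); st()
env.set_gripper(6,f_grip=25); st()
for i,th in enumerate(np.linspace(0,1.60,13)[1:]):
    if env.move_straight(H(th),v=80,f_stop=30): print("STOP",th); st(); break
    if i%3==0: st()
st(); snap("scene","s1")
```

```text
False
t18.6 [481.3 -10.   50.4] F [ 0.1 -0.4 -0.5] T [ 0.01  0.02 -0.04] w24.4
t18.9 [480.6 -10.   50.6] F [-4.9 -1.1  6.4] T [-0.13  0.98  0.05] w9.2
t19.4 [482.1  -9.9  75.1] F [-5.7 -0.6  0.4] T [-0.28  1.02  0.03] w8.8
t20.7 [505.1  -9.4 144.8] F [-11.5  -2.7   7.2] T [-0.44  2.58 -0.01] w8.5
t22.1 [554.4  -8.1 201.8] F [-17.9  -1.7  23.7] T [-0.25  3.76  0.  ] w8.5
t23.5 [623.7  -6.3 232.3] F [-1.8 -0.   9.6] T [-0.19  0.31  0.  ] w8.7
t24.4 [672.4  -5.  235.8] F [ 1.5 -1.2  4.8] T [-0.22 -0.17 -0.03] w8.8
```

View pics/s1.png

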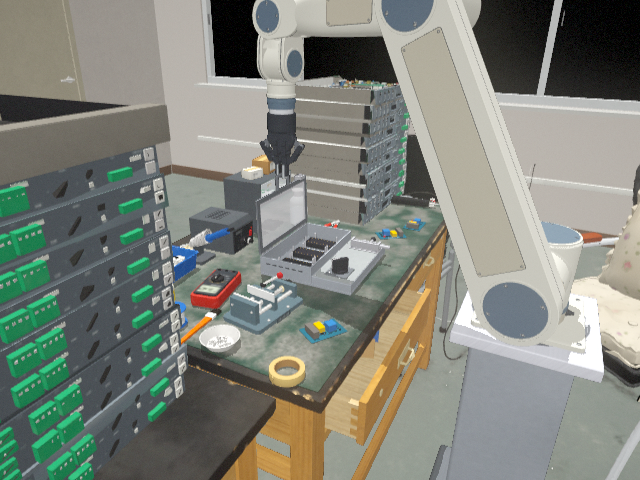

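Run:
```python
from h import *
env.set_gripper(24); p=st()["tcp_pos"]; env.move_straight(p+[0,0,35],v=150)
env.move_straight(b2w(0,0,285),v=250)
env.reach(b2w(0,0,240),down(np.pi+BY)); env.set_gripper(85); env.sleep(.15); st(); snap("wrist","w9"); snap("top","top1")
```

```text
t24.7 [671.1  -4.8 234.6] F [-0.2 -0.6 -0.2] T [-0.   -0.02 -0.05] w24.0
t28.0 [536.  -9. 240.] F [ 0.  -0.4  0.2] T [0.07 0.01 0.01] w84.8
```

View pics/w9.png

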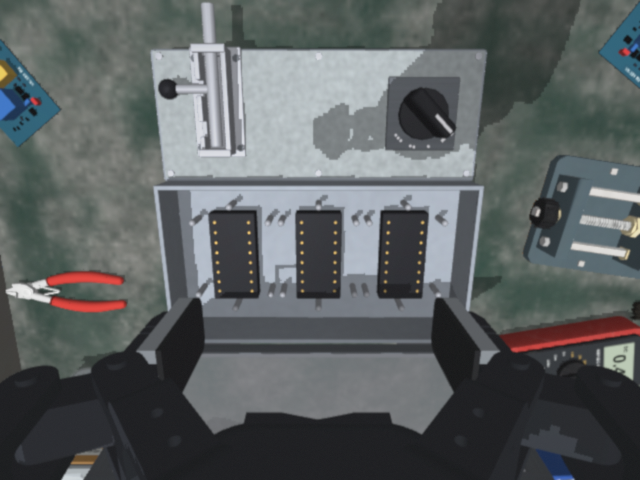

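View pics/top1.png

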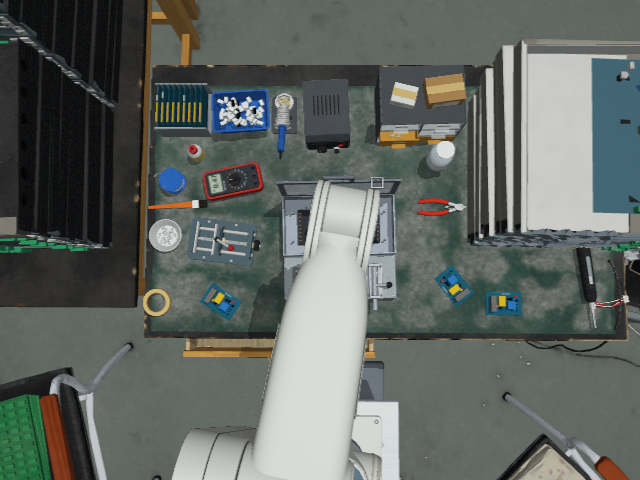

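Run:
```python
from h import *
z=np.load("pics/w9.npz"); c={k:(z[k] if k=="extrinsics" else float(z[k])) for k in ["fx","fy","cx","cy","extrinsics"]}
p=z["p"]; h=cv2.cvtColor(p,cv2.COLOR_RGB2HSV)
m=((h[...,0]>15)&(h[...,0]<35)&(h[...,1]>90)&(h[...,2]>90)).astype(np.uint8); m[:205]=0; m[302:]=0; m[:,:205]=0; m[:,435:]=0
n,l,s,ce=cv2.connectedComponentsWithStats(m)
for i,(lo,hi) in enumerate([(370,430),(290,345),(205,262)]):
    k=[j for j in range(1,n) if lo<ce[j,0]<hi and s[j,4]>2]
    W=px_z(c,ce[k,0],ce[k,1],28.)
    rc=cv2.minAreaRect(W[:,:2].astype(np.float32)); print(i+1,len(k),W.mean(0).round(2),[np.round(x,2) for x in rc],b2w(54,82-82*i,28).round(1))
cv2.imwrite("pics/t3.png",cv2.resize(p[195:310,180:460,::-1],None,fx=2.8,fy=2.8,interpolation=cv2.INTER_CUBIC))
```

```text
1 16 [588.01  74.41  28.  ] [array([587.95,  74.42]), array([70.15, 32.26]), np.float64(1.42)] [587.8  74.4  28. ]
2 16 [590.16  -7.58  28.  ] [array([590.05,  -7.52]), array([70.11, 32.24]), np.float64(1.66)] [590.   -7.6  28. ]
3 16 [592.38 -89.67  28.  ] [array([592.25, -89.68]), array([70.1 , 32.41]), np.float64(1.45)] [592.1 -89.6  28. ]
```

View pics/t3.png

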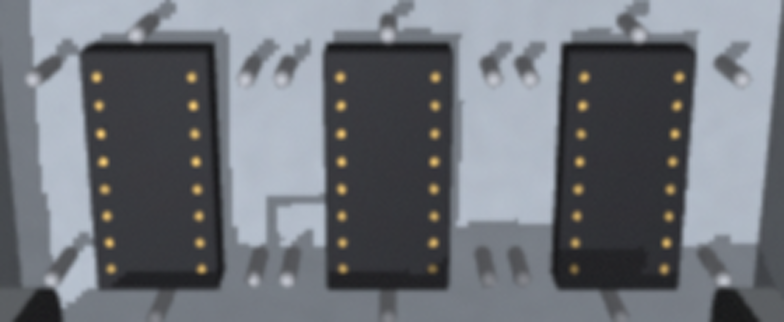

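```bash
cat >> h.py <<'E'
def find_board(c,p,box=None,name=None):
    h=cv2.cvtColor(p,cv2.COLOR_RGB2HSV)
    m=((h[...,0]>94)&(h[...,0]<107)&(h[...,1]>120)&(h[...,2]>50)).astype(np.uint8)
    k=cv2.morphologyEx(m,cv2.MORPH_OPEN,np.ones((3,3),np.uint8)); k=cv2.morphologyEx(k,cv2.MORPH_CLOSE,np.ones((9,9),np.uint8))
    n,l,s,ce=cv2.connectedComponentsWithStats(k); out=[]
    for i in range(1,n):
        if s[i,4]<600: continue
        v,u=np.nonzero(l==i); W=px_z(c,u.astype(float),v.astype(float),4.)[:,:2]
        rc=cv2.minAreaRect(W.astype(np.float32)); (w,hh),a=rc[1],rc[2]
        if w<hh: a+=90; w,hh=hh,w
        out.append((np.array(rc[0]),w,hh,a%180,ce[i],cv2.boxPoints(rc)))
    return out
E
python3 - <<'E'
from h import *
p0=env.read_state()["tcp_pos"]
env.reach((392,287,190),down(np.pi-0.3)); env.set_gripper(74); env.sleep(.15); st()
c,p,d=snap("wrist","w10")
im=p[:,:,::-1].copy()
for b in find_board(c,p):
    print([np.round(x,1) for x in b[:5]])
    uv=w2c(c,np.c_[b[5],np.full(4,4.)]); cv2.polylines(im,[uv.astype(np.int32)],True,(0,0,255),1)
cv2.imwrite("pics/w10b.png",im)
E
```

```text
t29.8 [392.2 286.7 190. ] F [0.6 0.  0.8] T [-0.01 -0.05  0.02] w74.2
[array([397.3, 292.5]), np.float64(88.8), np.float64(57.3), np.float64(57.3), array([319.2, 204.7])]
```

View pics/w10b.png

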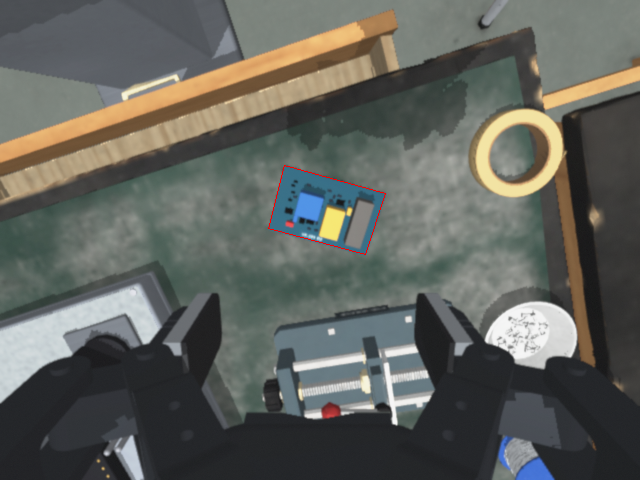

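Run:
```python
from h import *
q=down(np.radians(237.3)); x,y=397.3,292.5
env.reach((x,y,90),q); env.sleep(.1)
env.set_gripper(68)
env.move_straight((x,y,20),v=120)
env.sleep(.2); st()
r=env.move_straight((x,y,-9),v=15,f_stop=5); print(r); st()
```

```text
t32.3 [397.7 292.7  20.7] F [ 0.1 -1.   0.3] T [0.02 0.05 0.02] w68.0
True
t33.9 [397.3 292.5  -7.1] F [-0.7 -0.1  6.6] T [-0.06  0.14 -0.07] w68.1
```

Run:
```python
from h import *
x,y=397.3,292.5
env.move_straight((x,y,-3.5),v=40); st()
env.set_gripper(50,f_grip=50); st(); env.sleep(.1); st()
env.move_straight((x,y,20),v=60); env.sleep(.1); st()
env.move_straight((x,y,130),v=200); env.sleep(.1); st(); snap("wrist","w11")
```

```text
t34.1 [397.5 292.6  -3.2] F [-0.4  0.4 -0.1] T [ 0.05 -0.03  0.07] w67.9
t34.4 [397.3 292.5  -2.9] F [-4.  -0.7 11.7] T [-0.24  0.5   0.03] w55.5
t34.5 [397.3 292.5  -2.9] F [-2.4 -1.  10.4] T [-0.29  0.54 -0.02] w55.2
t35.2 [397.1 292.4  19.8] F [-0.7 -0.3 -1.6] T [-0.    0.07 -0.01] w55.2
t36.0 [396.6 292.1 128.5] F [-0.8 -0.1 -1.4] T [ 0.   -0.03 -0.04] w55.7
```

View pics/w11.png

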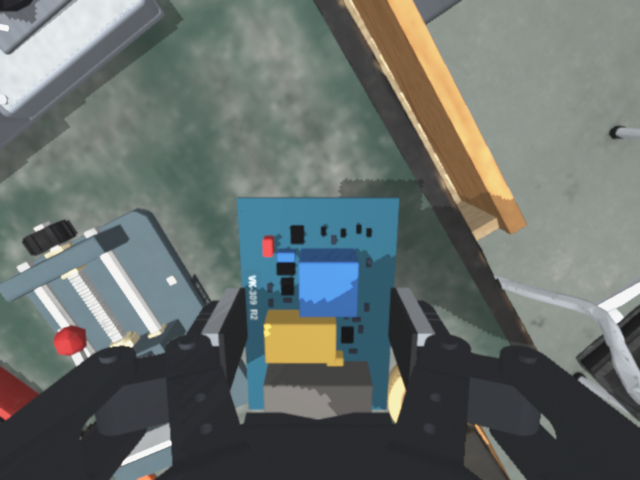

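```bash
cat >> h.py <<'E'
NEST=[np.array([588.0,74.4]),np.array([590.2,-7.6]),np.array([592.4,-89.7])]
def held_edge(c,p,s):
    """tool-frame far edge position (x,y) of held board; lines in image"""
    h=cv2.cvtColor(p,cv2.COLOR_RGB2HSV); m=((h[...,0]>94)&(h[...,0]<107)&(h[...,1]>120)&(h[...,2]>50))
    v=[];u0=[];cols=range(250,391,5)
    for u in cols:
        r=np.nonzero(m[150:260,u])[0]; v.append(150+r[0] if len(r) else np.nan)
    v=np.array(v,float); k=np.isfinite(v)&(abs(v-np.nanmedian(v))<8)
    W=px_z(c,np.array(cols,float)[k],v[k],s["tcp_pos"][2]+6.9)
    T=(W-s["tcp_pos"])@R.from_quat(s["tool_rot"]).as_matrix()
    f=np.polyfit(T[:,1],T[:,0],1); row=m[int(np.nanmedian(v))+25]; uu=np.nonzero(row[200:440])[0]+200
    E=px_z(c,np.array([uu.min(),uu.max()],float),np.full(2,np.nanmedian(v)+25),s["tcp_pos"][2]+6.9)
    E=(E-s["tcp_pos"])@R.from_quat(s["tool_rot"]).as_matrix()
    print("edge x=%.1f tilt=%.3f y=%s"%(f[1],f[0],E[:,1].round(1)))
E
python3 - <<'E'
from h import *
z=np.load("pics/w11.npz"); s=env.read_state(); held_edge(env.calibration("wrist"),z["p"],s)
n=NEST[0]; q=down(np.pi+0.0266)
env.reach((n[0]-40,n[1]+60,170),q)
env.reach((n[0],n[1],120),q); env.sleep(.1); s=st(); c,p,d=snap("wrist","w12"); held_edge(c,p,s)
E
```

```text
edge x=44.8 tilt=0.000 y=[-29.   28.1]
t37.5 [587.6  75.7 120.5] F [ 0.2 -0.2 -0.5] T [ 0.    0.01 -0.03] w55.7
edge x=44.1 tilt=-0.001 y=[-28.5  27.9]
```

View pics/w12.png

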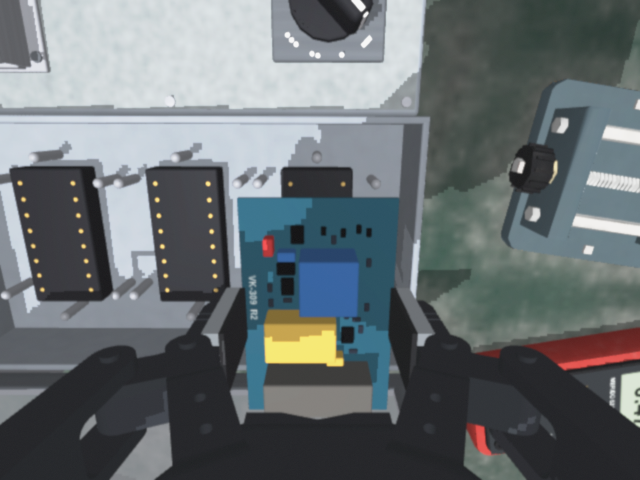

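```bash
cat >> h.py <<'E'
def place(i,dx=0,dy=0,tag="p"):
    n=NEST[i]+[dx,dy]
    env.move_straight((n[0],n[1],45),v=120); s=st()
    r=env.move_straight((n[0],n[1],23.5),v=25,f_stop=6); print("contact",r); s=st()
    snap("wrist",tag+"a")
    env.set_gripper(66); s=st()
    env.move_straight((n[0],n[1],120),v=120); env.sleep(.1); snap("wrist",tag+"b"); st()
E
python3 - <<'E'
from h import *
place(0,0,0,"n1")
E
```

```text
t38.3 [588.4  74.6  45.7] F [ 0.3 -0.1  0.3] T [0.06 0.03 0.05] w56.0
contact True
t39.0 [587.8  74.4  25.2] F [-0.8  0.   5.7] T [0.   0.12 0.02] w55.2
t39.3 [587.3  74.4  24.5] F [-0.5  1.  -0.1] T [ 0.02 -0.    0.01] w65.8
t40.4 [587.6  74.4 119.1] F [-0.1 -0.1 -0. ] T [ 0.05 -0.03  0.  ] w66.1
```

View pics/n1b.png

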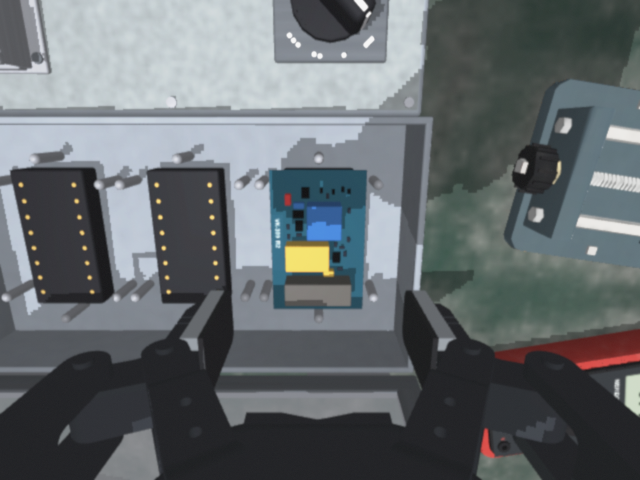

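```bash
cat >> h.py <<'E'
def look(x,y,yaw,tag):
    env.reach((x,y,190),down(yaw)); env.set_gripper(74); env.sleep(.15); st()
    c,p,d=snap("wrist",tag); im=p[:,:,::-1].copy()
    for b in find_board(c,p):
        print([np.round(t,1) for t in b[:5]])
        uv=w2c(c,np.c_[b[5],np.full(4,4.)]); cv2.polylines(im,[uv.astype(np.int32)],True,(0,0,255),1)
    cv2.imwrite(f"pics/{tag}m.png",im)
E
python3 - <<'E'
from h import *
env.move_straight((560,60,180),v=250)
look(437,-330,np.pi,"w13")
E
```

```text
t42.8 [ 437.2 -329.7  190.1] F [ 0.8  0.1 -0.2] T [ 0.01 -0.01 -0.05] w73.7
[array([ 396.8, -426.1]), np.float64(89.6), np.float64(56.8), np.float64(90.1), array([194.6, 156.2])]
[array([ 440.8, -302.2]), np.float64(89.5), np.float64(57.2), np.float64(37.1), array([351.9, 216.3])]
```

View pics/w13m.png

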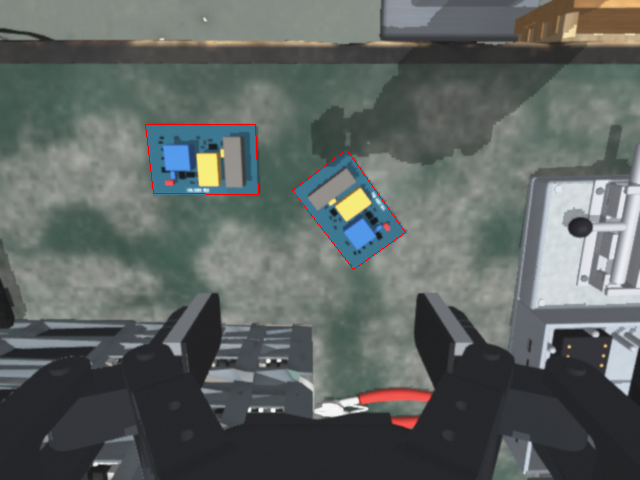

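```bash
cat >> h.py <<'E'
def pick(x,y,deg,tag,z=-3.2):
    q=down(np.radians(deg)); env.reach((x,y,90),q); env.set_gripper(70); env.sleep(.1)
    c,p,d=snap("wrist",tag+"v")
    for b in find_board(c,p): print("recheck",[np.round(t,1) for t in b[:5]])
    env.move_straight((x,y,20),v=150)
    print("hit",env.move_straight((x,y,z),v=40,f_stop=10)); st()
    env.set_gripper(50,f_grip=50); env.sleep(.1); st()
    env.move_straight((x,y,20),v=60); env.move_straight((x,y,140),v=220); env.sleep(.1); s=st()
    c,p,d=snap("wrist",tag); held_edge(c,p,s)
E
python3 - <<'E'
from h import *
pick(440.8,-302.2,217.1,"k2")
E
```

```text
recheck [array([ 396.1, -426.3]), np.float64(90.3), np.float64(58.9), np.float64(89.9), array([183. ,  48.9])]
recheck [array([ 440.6, -302.3]), np.float64(89.0), np.float64(57.5), np.float64(37.1), array([317.2, 245.6])]
hit False
t45.2 [ 440.8 -302.2   -3.2] F [-0.2 -0.2  0.1] T [ 0.01 -0.04 -0.01] w70.0
t45.6 [ 441.  -302.3   -2.3] F [-2.   1.6  6.4] T [0.37 0.39 0.01] w55.1
t46.9 [ 440.1 -301.6  138.2] F [-0.6 -0.  -0.4] T [-0.03  0.   -0.05] w55.0
edge x=44.6 tilt=0.000 y=[-29.   27.7]
```

View pics/k2.png

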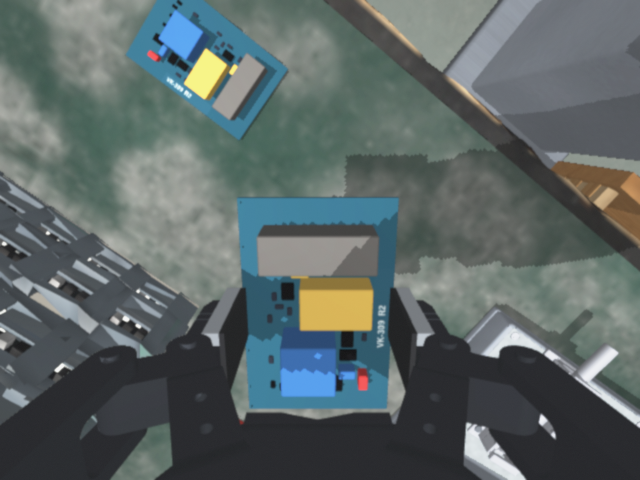

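Run:
```python
from h import *
q=down(np.pi+0.0266); n=NEST[1]
env.reach((520,-40,170),q); env.reach((n[0],n[1],120),q); env.sleep(.1); s=st(); c,p,d=snap("wrist","w14"); held_edge(c,p,s)
place(1,0,0,"n2")
```

```text
t48.6 [589.9  -8.7 120.3] F [-0.2  0.7  0.3] T [ 0.    0.   -0.01] w55.1
edge x=44.3 tilt=-0.001 y=[-28.5  43.4]
t49.4 [590.6  -7.8  45.8] F [ 0.2 -0.  -0.5] T [-0.01 -0.02 -0.01] w54.9
contact True
t50.1 [590.   -7.6  25.7] F [-1.7  0.3  5. ] T [-0.01  0.18 -0.  ] w55.7
t50.4 [589.5  -7.5  25. ] F [-0.3  0.4  0.8] T [0.03 0.02 0.03] w65.9
t51.5 [589.8  -7.5 119.1] F [-0.7  0.6 -0.3] T [ 0.01 -0.    0.  ] w66.2
```

View pics/n2b.png

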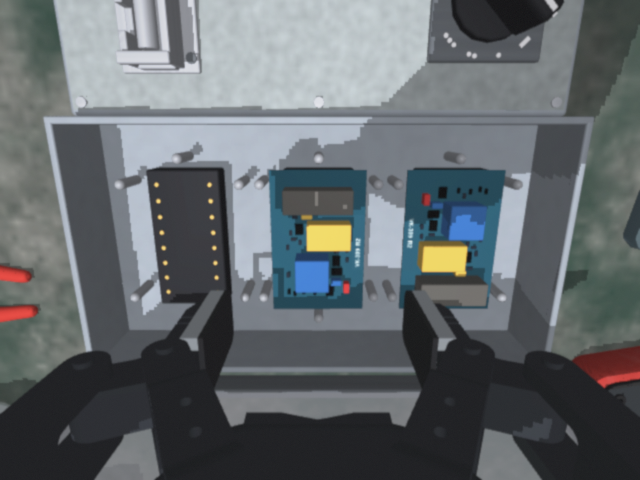

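Both seated between their pins. Third board, angle 90° at (396, -426); look again before the pick.

Run:
```python
from h import *
env.move_straight((560,-20,185),v=250)
look(390,-400,np.pi/2+.2 if False else np.radians(225),"w15")
```

```text
t53.9 [ 390.3 -399.8  190.1] F [-0.7 -0.6 -0.1] T [-0.01 -0.02  0.02] w73.5
[array([ 396.7, -426.3]), np.float64(89.4), np.float64(57.4), np.float64(89.8), array([285.7, 182.1])]
```

View pics/w15m.png

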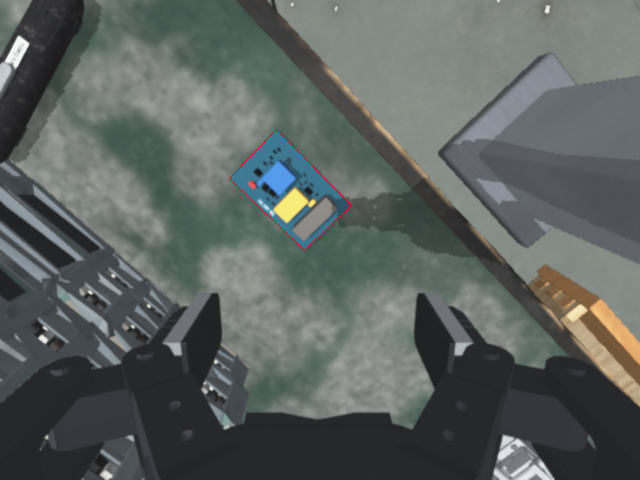

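Run:
```python
from h import *
pick(396.6,-426.3,89.9,"k3")
```

```text
recheck [array([ 396.8, -425.8]), np.float64(88.7), np.float64(57.4), np.float64(89.8), array([315.2, 245.6])]
hit False
t57.7 [ 396.6 -426.3   -3.3] F [ 0.4 -0.1  0.2] T [0.05 0.01 0.02] w70.1
t58.1 [ 396.7 -426.5   -2.3] F [-1.4  1.8  6.3] T [0.39 0.4  0.01] w55.3
t59.4 [ 396.1 -425.5  138.1] F [-0.7 -1.  -1.4] T [-0.03 -0.05  0.02] w54.7
edge x=45.0 tilt=0.002 y=[-27.9  28.7]
```

View pics/k3.png

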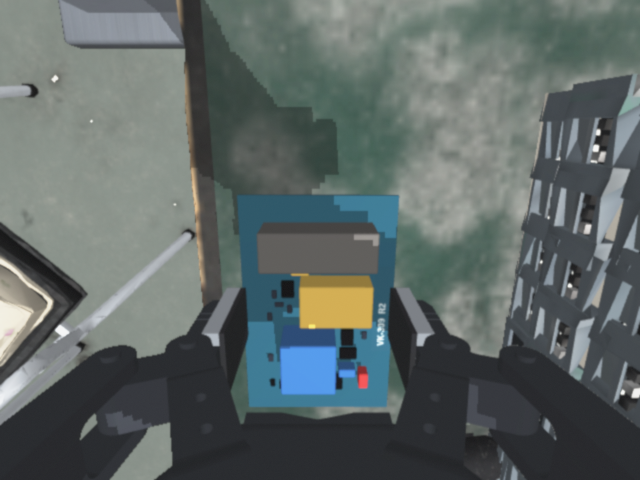

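Run:
```python
from h import *
q=down(np.pi+0.0266); n=NEST[2]
env.reach((500,-120,175),q); env.reach((n[0],n[1],120),q); env.sleep(.1); s=st(); c,p,d=snap("wrist","w16"); held_edge(c,p,s)
place(2,0,0,"n3")
```

```text
t61.3 [592.1 -90.6 120.3] F [ 0.2 -0.5  0.6] T [-0.   -0.04  0.03] w55.1
edge x=45.2 tilt=0.001 y=[-28.8  43.3]
t62.1 [592.8 -89.9  45.8] F [-0.   1.2  0.3] T [ 0.04 -0.01 -0.02] w55.4
contact True
t62.9 [592.2 -89.6  25.7] F [-0.3  0.1  5.7] T [-0.02  0.14  0.01] w54.9
t63.2 [591.7 -89.5  25. ] F [0.2 0.2 0.9] T [ 0.04 -0.01 -0.01] w65.9
t64.3 [592.  -89.6 119.1] F [-0.3  0.9  0.5] T [ 0.07 -0.02  0.03] w66.0
```

View pics/n3b.png

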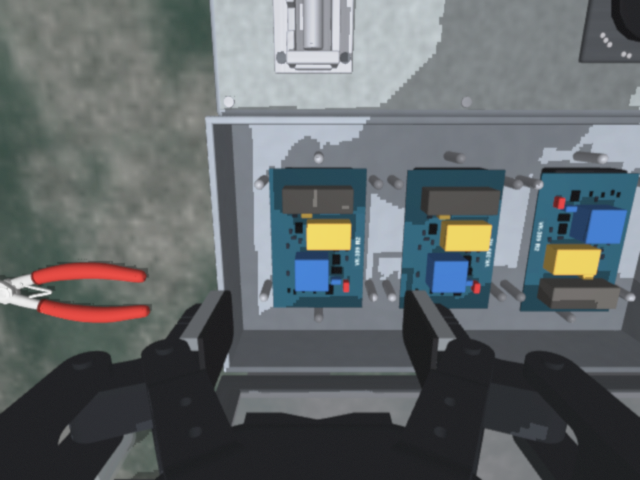

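View pics/w16.png

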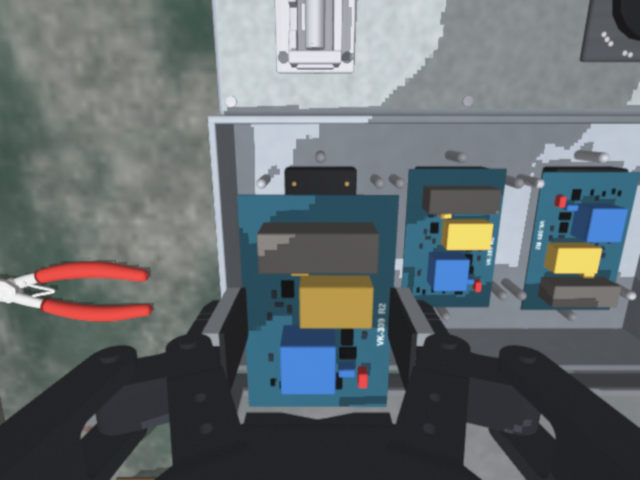

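Run:
```python
from h import *
def H(th,dz=-10): return b2w(130-185*np.cos(th),0.5,60+185*np.sin(th))+[0,0,dz]
q=down(np.pi/2+BY)
env.move_straight((560,-40,280),v=250)
env.set_gripper(24)
env.reach(H(1.6,30),q); env.sleep(.1); st(); snap("wrist","w17")
```

```text
t67.2 [671.2  -5.1 275.2] F [ 0.6 -0.7  0. ] T [0.02 0.02 0.02] w24.1
```

View pics/w17.png

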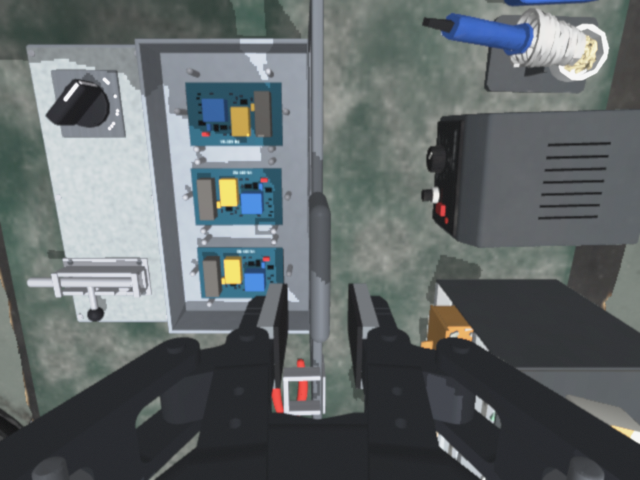

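Handle bar at column ~319, centred between the fingers (272–365). Grip and close.

Run:
```python
from h import *
def H(th,dz=-10): return b2w(130-185*np.cos(th),0.5,60+185*np.sin(th))+[0,0,dz]
print(env.move_straight(H(1.6),v=80,f_stop=10)); st()
env.set_gripper(6,f_grip=30); st()
for i,th in enumerate(np.linspace(1.60,0,13)[1:]):
    if env.move_straight(H(th),v=80,f_stop=45): print("STOP",th); st(); break
    if i%3==0: st()
st()
env.move_straight(H(0,-12),v=20,f_stop=20); st()
snap("wrist","w18"); snap("scene","s2")
```

```text
False
t67.9 [671.4  -5.  235.3] F [-0.   0.7  0. ] T [ 0.05 -0.04  0.04] w24.2
t68.1 [671.6  -5.  235.7] F [ 0.4 -0.2  3.5] T [0.01 0.02 0.03] w8.5
t68.6 [646.7  -5.6 234.8] F [-1.2  1.2  7.2] T [-0.04  0.21  0.04] w8.4
t70.0 [576.7  -7.4 211.6] F [-1.6  0.4  1. ] T [-0.04  0.12 -0.02] w8.4
t71.3 [520.6  -8.9 164.4] F [-1.1 -0.1 -1.8] T [ 0.    0.11 -0.02] w8.7
t72.7 [487.5  -9.7  98.8] F [-0.6  0.4 -2.2] T [ 0.01  0.02 -0.04] w8.6
t73.6 [480.6  -9.9  50.1] F [-4.2 -0.1 -2. ] T [-0.09  0.7  -0.02] w8.4
t73.9 [480.6  -9.9  48.3] F [-5.4 -1.4 -1.7] T [-0.15  0.87 -0.01] w8.7
```

View pics/w18.png

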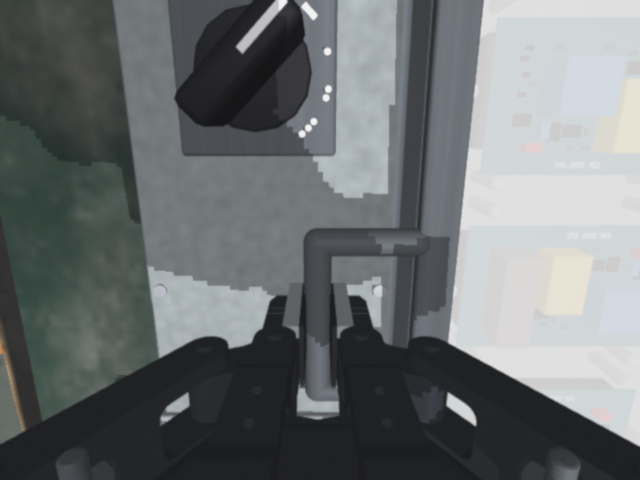

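View pics/s2.png

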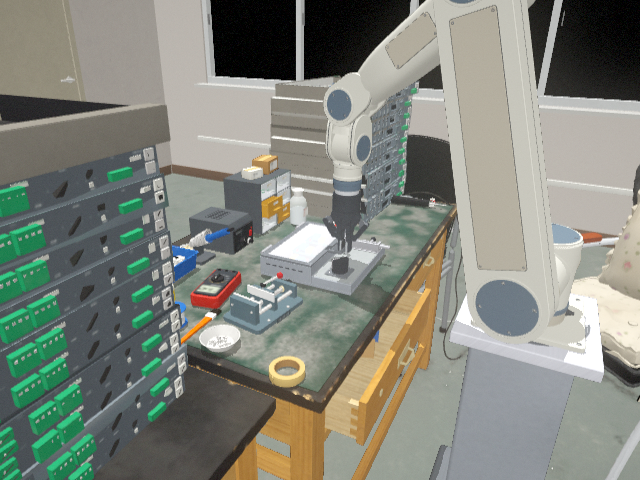

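Run:
```python
from h import *
P=b2w(-55,0.5,0)
env.set_gripper(24); env.move_straight(P+[0,0,95],v=150); env.set_gripper(0); env.sleep(.15); st()
print(env.move_straight(P+[0,0,55],v=30,f_stop=15)); st(); env.sleep(.3); st()
env.move_straight(P+[0,0,110],v=150); env.sleep(.1)
snap("wrist","w19")
```

```text
t75.3 [481.   -9.9  94.8] F [-0.5 -0.5  0.3] T [-0.02 -0.03 -0.03] w0.3
True
t76.2 [481.   -9.9  64.6] F [-3.8  0.1 12.6] T [0.11 0.71 0.01] w-0.1
t76.5 [481.   -9.9  64.6] F [-3.   0.6 12.6] T [ 0.11  0.69 -0.  ] w0.1
```

View pics/w19.png

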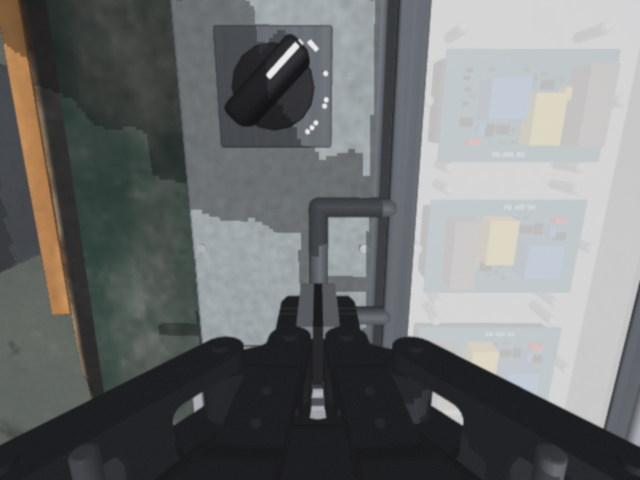

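Run:
```python
from h import *
def ball(th,out=0): return b2w(-66.3-out,-85.5-36*np.cos(th),50+36*np.sin(th))
q=down(np.pi/2+BY)
P=ball(0,32)
env.reach(P+[0,0,80],q); env.set_gripper(36)
print(env.move_straight(P+[0,0,-8],v=120,f_stop=12)); st()
env.set_gripper(10,f_grip=30); st()
for th in np.linspace(0,1.08,7)[1:]:
    env.move_straight(ball(th,32)+[0,0,-8],v=60)
st()
for o in (24,16,8,0,-1): 
    r=env.move_straight(ball(1.08,o)+[0,0,-8],v=50,f_stop=20); st()
    if r: print("STOP",o); break
snap("wrist","w20")
```

```text
False
t79.0 [ 441.2 -133.2   42.5] F [ 0.5  0.3 -0.1] T [ 0.03 -0.01  0.01] w36.0
t79.4 [ 441.3 -133.3   42.6] F [-0.8 -0.1  4.5] T [-0.02 -0.07 -0.02] w13.8
t80.9 [ 440.5 -113.9   74. ] F [-1.1 -1.3 -2.9] T [-0.14  0.19 -0.  ] w13.1
t81.2 [ 449.2 -114.    73.8] F [ 0.7 -0.9 -2.9] T [-0.19 -0.25 -0.06] w13.2
t81.5 [ 457.  -113.7   73.8] F [ 0.4 -0.9 -1.6] T [-0.33 -0.24 -0.05] w13.4
t81.8 [ 465.  -113.5   73.8] F [ 0.3 -1.5 -0.6] T [-0.47 -0.2  -0.02] w13.3
t82.2 [ 472.3 -113.3   73.7] F [-2.1 -3.3  0.1] T [-0.81  0.55 -0.05] w12.9
t82.4 [ 472.6 -113.4   73.6] F [-5.7 -4.4  2.1] T [-1.    1.24 -0.07] w13.4
```

View pics/w20.png

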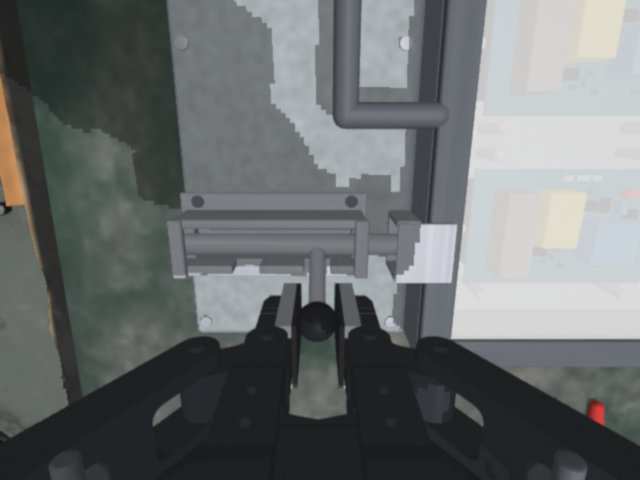

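Rod through the keeper at its end stop. Lower the handle into the notch and release.

Run:
```python
from h import *
def ball(th,out=0): return b2w(-66.0-out,-85.5-36*np.cos(th),50+36*np.sin(th))
for th in np.linspace(1.08,0.0,7)[1:]:
    env.move_straight(ball(th,-0.3)+[0,0,-8],v=60); st()
env.set_gripper(30); p=st()["tcp_pos"]; env.move_straight((p[0],p[1],150),v=150); env.sleep(.2)
c,p,d=snap("wrist","w21"); print(w2c(c,[b2w(-66,-121,50)]))
```

```text
t82.7 [ 472.4 -117.6   69.7] F [-2.6  4.2 -2.9] T [ 0.89  0.77 -0.01] w12.9
t83.0 [ 472.8 -122.9   65.7] F [-5.7  2.9  0.7] T [ 0.48  1.06 -0.1 ] w13.1
t83.2 [ 473.  -127.6   60.8] F [-7.5 -2.3  2.7] T [-0.46  1.3  -0.01] w13.0
t83.5 [ 473.1 -130.6   55.1] F [-7.  -3.1  2.5] T [-0.56  1.44 -0.02] w13.2
t83.7 [ 473.2 -132.2   48.8] F [-6.2 -3.2  2.5] T [-0.48  1.27 -0.01] w13.3
t84.0 [ 473.1 -132.9   42.3] F [-6.6 -4.2 -0.2] T [-0.79  1.35  0.02] w12.8
t84.3 [ 474.2 -132.3   42.4] F [0.5 0.1 1.4] T [-0.02  0.05  0.08] w29.7
[[315.90554926 234.86158445]]
```

View pics/w21.png

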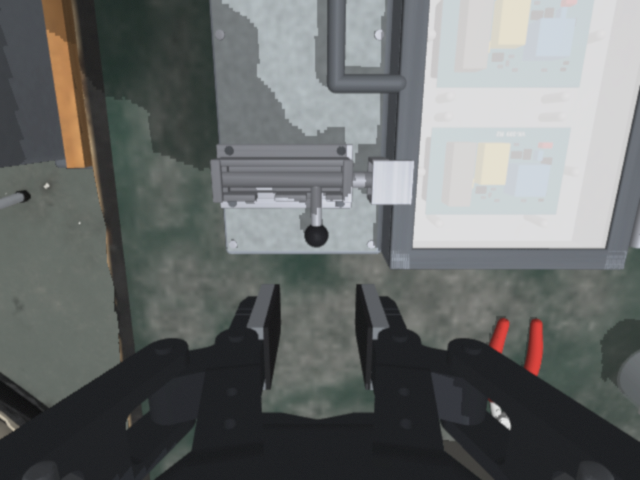

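Run:
```python
from h import *
x,y=453.9,77.3
env.reach((x,y,130),down(np.radians(226.5))); env.set_gripper(40)
print(env.move_straight((x,y,51),v=100,f_stop=12)); st()
env.set_gripper(8,f_grip=60); s=st()
q=np.array(s["joint_positions"])
for a in (30,60,91.5):
    qq=q.copy(); qq[5]+=np.radians(a); env.move_j(qq); st()
env.sleep(.2); env.set_gripper(40); env.move_straight((x,y,180),v=200); env.sleep(.2)
c,p,d=snap("wrist","w22"); snap("top","top2")
cv2.imwrite("pics/w22c.png",cv2.resize(p[160:280,260:380,::-1],None,fx=5,fy=5,interpolation=cv2.INTER_CUBIC))
```

```text
False
t88.3 [454.2  77.3  51.4] F [-0.2  0.1  0.6] T [0.02 0.01 0.05] w39.9
t88.7 [454.6  77.   51.7] F [-0.3 -2.8  6.1] T [-0.45 -0.01  0.02] w11.6
t89.2 [454.5  77.3  51.8] F [-1.3  3.2  0.9] T [0.6  0.26 0.04] w11.7
t89.8 [454.5  77.7  51.8] F [-1.3  5.3  0.3] T [1.08 0.22 0.02] w11.7
t90.4 [454.7  78.   51.8] F [-0.6  7.3 -0.8] T [ 1.56 -0.02  0.02] w11.8
```

View pics/w22.png

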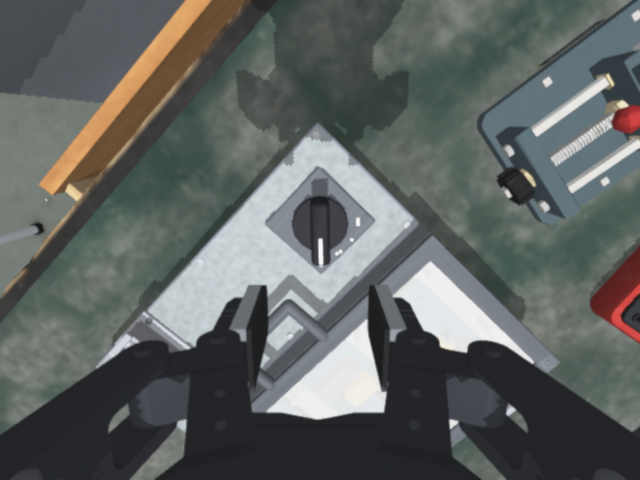

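View pics/w22c.png

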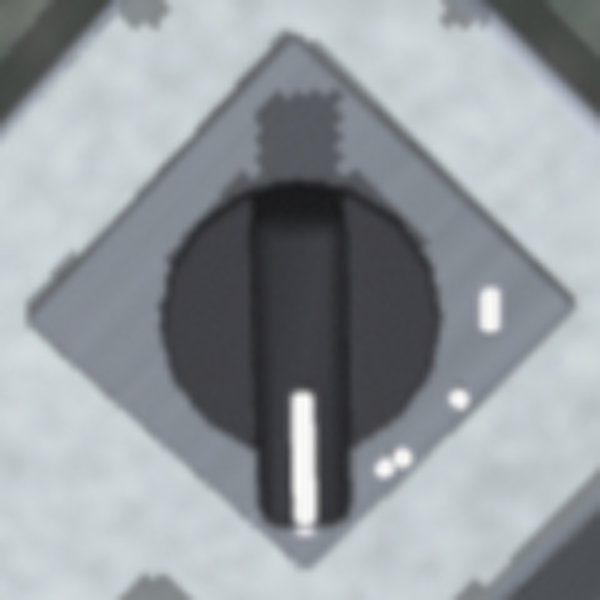

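Run:
```python
from h import *
env.reach((480,-12,300),down(np.pi)); env.sleep(.2); snap("wrist","w23"); st()
```

```text
t93.2 [479.8 -11.6 299.6] F [ 0.3 -0.4 -0.8] T [ 0.07 -0.02  0.  ] w40.3
```

View pics/w23.png

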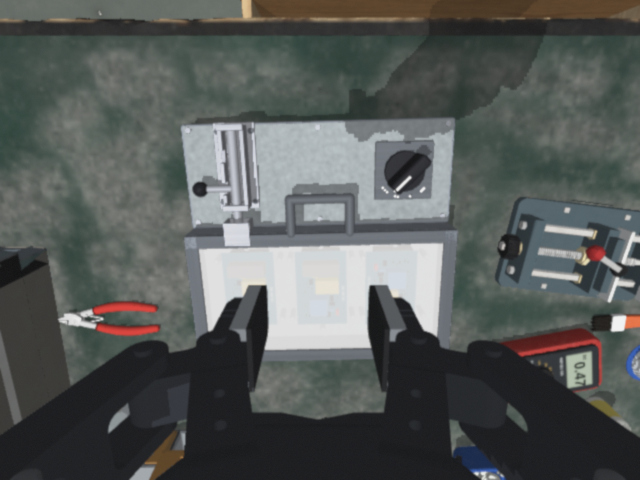

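View pics/top2.png

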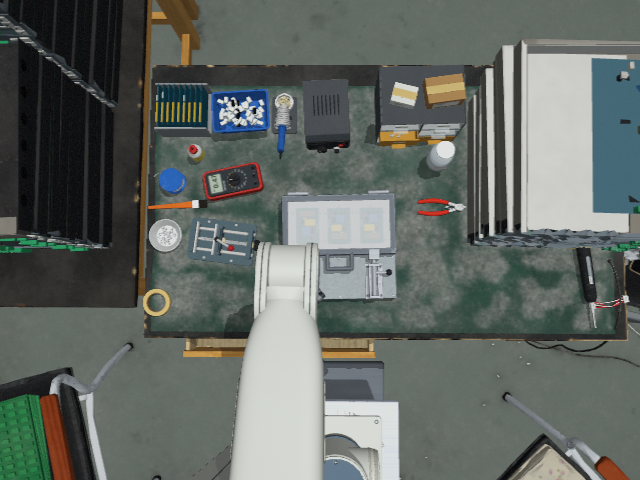

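Lid shut with all three boards under it, bolt home with its handle down, selector at three dots. Tape, cutters and brush are where they were.

Run:
```python
from workcell import env
env.job_done(); print(env.read_state()["time_s"])
```

```text
the job is handed in; nothing more can be done
the job is handed in; nothing more can be done
```

I finished the job and handed it in at about 93 s of the 210 s allowed. I found three boards on the bench, and all three are in the box.

- **Opening:** I turned the selector from two to off. Then I lifted the bolt handle, slid the bolt out and swung the lid up until it stood open.
- **Loading:** I laid the boards in nests 1, 2 and 3. Each one met its bed at the expected height, and the pictures show each lying flat between its pins.
- **Closing and starting:** After lowering the lid I pressed it shut, then slid the bolt home with its handle down in the notch. Last, I turned the selector three clicks from off.

My last pictures show:
- **Lid:** shut. The press stopped at the height the handle has when the lid is closed.
- **Bolt ball:** exactly where it should be with the bolt home and the handle down.
- **Selector:** pointing at the three dots.
- **Tape, cutters and brush:** unmoved in the top view.

No check failed or disagreed. I saw no grip slip, and no board was knocked aside.

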